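# Snap the ink-pad cases shut

### The arm

A 7-joint arm with a two-finger parallel gripper is mounted at the origin on the work surface. World frame = base frame: x ahead of the robot, y to its left, z up, the work surface at z = 0. Lengths are in m, angles in rad, forces in N, time in s.
With the tool pointing down it reaches from about 0.4 to 0.85 m from the base axis. Payload 4.4 kg.
Tool frame: the origin (TCP) lies at the very end of the fingers, on their centre line; the grasp point (between the pads) lies 19 mm behind it (grip_point_offset is the distance from the TCP to the grasp point, in m); z points along the fingers, y is the line along which they close (so a half turn about z gives the same grasp; the last joint's range is limited). The gripper opens to 94 mm and grips with 3 to 60 N. Pads are 16 mm wide; open, the fingers measure 119 mm over their backs; the gripper's body (75 mm by 177 mm) begins 78 mm behind the grasp point.
Start: joints at [1.201, 0.628, 0.038, 1.517, -0.027, 0.996, -0.02], TCP at [0.194, -0.62, 0.205] pointing down, gripper open.
Joint ranges: [-3.06, 3.06], [-0.37, 2.12], [-1.25, 1.32], [0.18, 2.47], [-1.1, 4.24], [0.23, 1.98], [-2.94, 2.94]. Speed limits (rad/s): [2.57, 2.57, 3.14, 3.14, 3.14, 3.14, 3.14].

### API

Orientations are given as a rotation vector (axis times angle).
In Python, from bench import * gives the robot as it stands. The module is installed in compiled form; this text tells all that it offers.
- The arm moves only by the tool servo_tool, never from a script. Its argument "steps" is a list of rows, each an object of numbers: "dx", "dy", "dz": the shift along the world's x, y, z each as a share of 750 mm, from -1 to 1; "wx", "wy", "wz": the turn, a rotation vector about the world's x, y, z each as a share of 30 degrees, from -1 to 1; "fingers": the opening in per cent of the stroke, from 0 (shut) to 100 (fully open). A call has 1 to 12 rows; each row shifts and turns the commanded pose from where the row before left it; what a row does not reach is not made up. A row lasts 1/12 s, in which the tool goes at most 41.7 mm and 7.16 degrees, less where a joint would pass 70% of its speed; a pose out of reach is approached as far as the arm can. A call with a number of a shift or a turn outside -1 to 1 is refused whole. A call with a gripper value outside its range is refused whole. The fingers move at their own pace and stop on an object; the grip force is fixed at half the most. Time passes only in rows, so rows that do not move let the fingers close. It gives the time, the measured TCP pose, the force, the opening and the grip force at its end, in the units of the state.
- get_state(): the state, without advancing time (a new reading comes with each control period).
- get_image(name): name is "scene" or "top" or "wrist"; returns a dict with "image" (384x512x3 uint8, blue, green, red), "mtx" (3x3 intrinsics, pixels), "pose" (4x4, takes a point from camera to world coordinates). Camera axes: x right, y down, z forward; pixel columns grow to the right and rows downward; lengths in m; the calibration is good to about 2 mm. The wrist camera is an equidistant fisheye: a pixel r from the principal point sees the ray r / f radians off the axis. A picture is of the moment at which its call begins. There is no depth.
- job_done(): hands the job in; it is judged then, once.
Trained networks look in a picture, given as the dict that the camera call returned (one of the last four; its "shot" number tells which), for a name from the list of things; names that differ only in an ending like _2 or _b are one class to them, and where a whole thing is asked for, a point or a joint stands for the part that bears it (a point fixed in the world has none). Each returns a list of dicts, best first, with "p" (0 to 1); they miss things now and then, are a little off and sometimes report something else, mostly with a low value. They report only what shows in the picture. A call takes as long as a camera call.
- find_in(picture, query): "extent" ([left, top, right, bottom] in pixels, round what is visible of it).
- masks_of(picture, query): "region" (384x512 bool, what is visible of it) and "extent" ([left, top, right, bottom] in pixels, round what is visible of it).
- tip_of(picture, query): "xy" ([column, row] in pixels: a listed point, or the origin of a listed thing).
The state is a dict: "t": time; "joints": joint angles; "qvel": joint speeds; "tau": joint torques, N m; "tool_pos": TCP position; "tool_rot": TCP orientation; "wrist_force": force on the tool from outside, world axes, zero at the start; "torque": the same for the moment, N m; "gripper_width": finger opening in m; "gripper_force": force on a finger pad.
Only numpy, scipy, OpenCV 4.12 (cv2) and the standard library are available. Lean on these libraries where they do the work, as an engineer would, in place of code of your own. Each camera call takes 0.05 s, during which the arm holds its last target. There are 200 camera calls.

### The job

Stamping is over in the print studio. Three hinged ink-pad cases stand open on the bench: press the covers of the two rectangular ones down until each snaps fully shut and stays shut, so that the pads do not dry out, and leave the round case open, because its pad is still soaking up fresh ink.

Things in the scene. Friction and masses are not known exactly. Their poses are not given: they have to be found in the camera images.
- large_cover: grey metal cover, 110 x 130, 6 mm thick, of the large rectangular case (34 mm high, screwed down). Origin: mid hinge, at the underside, 34 mm up. Reaches 110 mm along own -x, plus an 8 mm tab; y along the hinge; z out of the outer face. Tilt of z = opening: 0 shut, starts 0.55-0.8 rad. Springs back open (2 N) until the catch snaps in the last 0.1 rad: 6 N at the front edge, 10 N mid-cover.
- small_cover: grey metal cover, 85 x 96, 6 mm thick, of the small rectangular case (34 mm high, screwed down). Origin: mid hinge, at the underside, 34 mm up. Reaches 85 mm along own -x, plus an 8 mm tab; y along the hinge; z out of the outer face. Tilt of z = opening: 0 shut, starts 0.55-0.8 rad. Spring and catch as on the large one. The shut cover lies level over its case, hinge farthest from the robot.
- round_cover: grey metal cover, 100 diameter, 6 mm thick, of the round case (34 mm high, screwed down). Origin: mid hinge, at the underside, 34 mm up. Reaches 100 mm along own -x, plus an 8 mm tab; y along the hinge; z out of the outer face. Tilt of z = opening: 0 shut, starts 0.55-0.8 rad. Leave it open.

How it is judged:
At the end, for the whole second after the job is handed in: both rectangular covers are held shut by their catches (within 0.06 rad of level) and the round cover still stands open (more than 0.4 rad) (angle between each of large_cover, small_cover's own z axis and vertical below 0.06 rad and angle between round_cover's own z axis and vertical above 0.4 rad); the robot touches nothing.
It fails at once if the round cover is pressed down (below 0.4 rad of opening) (angle between round_cover's own z axis and vertical below 0.4 rad).
It also fails if it takes over 40 s, if anything falls off the work surface, if the arm or the gripper's body presses on something with over 40 N, if the wrist force passes 120 N, or if a joint passes its speed limit or range.

## Working session

There is one attempt and no reset: what is moved stays moved. The work goes in short steps, Python scripts to look and compute and a tool call to move; the robot and the scene stay as the last step left them, time stands still between calls to the robot, and variables do not carry over. Pictures are saved under pics/ and viewed, at most 10 in all, crops included, and the job is handed in when it is done.

Besides the shell and the picture viewer there is one more tool, called after "Emit:" as name(argument=value, ...), one argument or row to a line, values as JSON. servo_tool: Moves the arm, as the interface text tells. Its arguments: {"type":"object","properties":{"steps":{"type":"array"}},"required":["steps"]}

```bash
mkdir -p pics
cat > h.py <<'E'
from bench import *
import numpy as np, cv2
def ray(p,uv):
    K=np.array(p["mtx"]);T=np.array(p["pose"])
    d=np.linalg.inv(K)@[uv[0],uv[1],1]
    return T[:3,3],T[:3,:3]@d
def atz(p,uv,z):
    o,d=ray(p,uv); return o+d*(z-o[2])/d[2]
E
python3 - <<'E'
from h import *
s=get_state();print(s["t"],s["tool_pos"],s["tool_rot"],s["gripper_width"])
ims=[]
for c in["top","scene"]:
    p=get_image(c);im=p["image"].copy()
    print(c,np.array(p["pose"])[:3].round(2).tolist())
    for q,col in[("large_cover",(0,0,255)),("small_cover",(0,255,0)),("round_cover",(255,0,0))]:
        for r in tip_of(p,q)[:2]: 
            print(q,"tip",r["p"],r["xy"],atz(p,r["xy"],.034).round(3)); cv2.circle(im,tuple(int(v) for v in r["xy"]),3,col,-1)
        for r in find_in(p,q)[:2]:
            e=[int(v) for v in r["extent"]];print(q,"box",r["p"],e);cv2.rectangle(im,e[:2],e[2:],col,1)
    cv2.imwrite(f"pics/{c}.png",im)
E
```

```text
0.0 [ 0.19429825 -0.61958603  0.20458211] [-3.10360376e+00 -4.75147378e-01  4.27522120e-04] 0.09418544492108111
top [[0.02, -0.99, 0.14, 0.42], [-1.0, -0.02, -0.01, 0.0], [0.01, -0.14, -0.99, 1.11]]
large_cover tip 0.78 [132.0, 180.4] [0.602 0.283 0.034]
large_cover box 0.63 [102, 170, 159, 214]
small_cover tip 0.78 [355.2, 167.7] [ 0.646 -0.259  0.034]
small_cover box 0.56 [336, 161, 381, 193]
round_cover tip 0.6 [254.6, 178.2] [ 0.614 -0.014  0.034]
round_cover box 0.73 [233, 175, 273, 215]
scene [[-0.79, 0.39, -0.48, 1.0], [0.62, 0.47, -0.63, 0.55], [-0.02, -0.79, -0.61, 0.59]]
large_cover tip 0.89 [339.6, 276.9] [0.601 0.281 0.034]
large_cover box 0.96 [310, 213, 403, 298]
small_cover tip 0.84 [167.5, 159.5] [ 0.653 -0.269  0.034]
small_cover box 0.86 [161, 129, 196, 164]
round_cover tip 0.75 [239.2, 195.9] [ 0.6   -0.023  0.034]
round_cover box 0.57 [231, 161, 276, 205]
```

View pics/top.png

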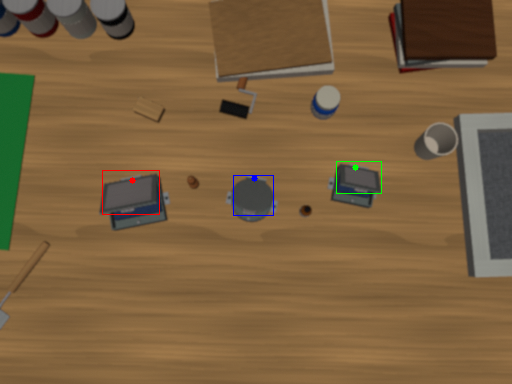

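View pics/scene.png

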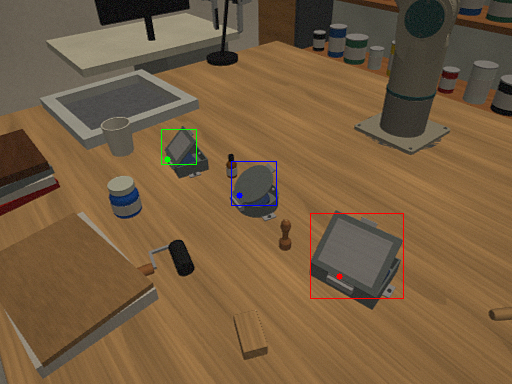

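The top view (hinges at about (132,180) large, (355,168) small, (255,178) round) and the scene view agree to within 1 cm. All the hinges are on the far side, and the covers tilt up with their outer faces away from the robot. Yaws are about +0.18 (large) and -0.15 (small). I'll start with the small case, using closed fingers.

Emit:
servo_tool(
  steps=[
    {"dx": 0.036, "dy": 0.032, "dz": 0, "fingers": 0},
    {"dx": 0.036, "dy": 0.032, "dz": 0, "fingers": 0},
    {"dx": 0.036, "dy": 0.032, "dz": 0, "fingers": 0},
    {"dx": 0.036, "dy": 0.032, "dz": 0, "fingers": 0},
    {"dx": 0.036, "dy": 0.032, "dz": 0, "fingers": 0},
    {"dx": 0.036, "dy": 0.032, "dz": 0, "fingers": 0},
    {"dx": 0.036, "dy": 0.032, "dz": 0, "fingers": 0},
    {"dx": 0.036, "dy": 0.032, "dz": 0, "fingers": 0},
    {"dx": 0.036, "dy": 0.032, "dz": 0, "fingers": 0},
    {"dx": 0.036, "dy": 0.032, "dz": 0, "fingers": 0},
    {"dx": 0.036, "dy": 0.032, "dz": 0, "fingers": 0},
    {"dx": 0.036, "dy": 0.032, "dz": 0, "fingers": 0},
  ],
)

```text
invalid input
```

Emit:
servo_tool(
  steps=[
    {"dx": 0.036, "dy": 0.032, "dz": 0, "wx": 0, "wy": 0, "wz": 0, "fingers": 0},
    {"dx": 0.036, "dy": 0.032, "dz": 0, "wx": 0, "wy": 0, "wz": 0, "fingers": 0},
    {"dx": 0.036, "dy": 0.032, "dz": 0, "wx": 0, "wy": 0, "wz": 0, "fingers": 0},
    {"dx": 0.036, "dy": 0.032, "dz": 0, "wx": 0, "wy": 0, "wz": 0, "fingers": 0},
    {"dx": 0.036, "dy": 0.032, "dz": 0, "wx": 0, "wy": 0, "wz": 0, "fingers": 0},
    {"dx": 0.036, "dy": 0.032, "dz": 0, "wx": 0, "wy": 0, "wz": 0, "fingers": 0},
    {"dx": 0.036, "dy": 0.032, "dz": 0, "wx": 0, "wy": 0, "wz": 0, "fingers": 0},
    {"dx": 0.036, "dy": 0.032, "dz": 0, "wx": 0, "wy": 0, "wz": 0, "fingers": 0},
    {"dx": 0.036, "dy": 0.032, "dz": 0, "wx": 0, "wy": 0, "wz": 0, "fingers": 0},
    {"dx": 0.036, "dy": 0.032, "dz": 0, "wx": 0, "wy": 0, "wz": 0, "fingers": 0},
    {"dx": 0.036, "dy": 0.032, "dz": 0, "wx": 0, "wy": 0, "wz": 0, "fingers": 0},
    {"dx": 0.036, "dy": 0.032, "dz": 0, "wx": 0, "wy": 0, "wz": 0, "fingers": 0},
  ],
)

```text
t: 1.7
tool_pos: [0.5197, -0.331, 0.2057]
tool_rot: [3.105, 0.475, 0.0]
wrist_force: [-0.2, 0.3, -0.4]
gripper_width: 0.0174
gripper_force: 0.0
```

Emit:
servo_tool(
  steps=[
    {"dx": 0.039, "dy": 0.033, "dz": 0, "wx": 0, "wy": 0, "wz": 0, "fingers": 0},
    {"dx": 0.039, "dy": 0.033, "dz": 0, "wx": 0, "wy": 0, "wz": 0, "fingers": 0},
    {"dx": 0.039, "dy": 0.033, "dz": 0, "wx": 0, "wy": 0, "wz": 0, "fingers": 0},
    {"dx": 0, "dy": 0, "dz": -0.04, "wx": 0, "wy": 0, "wz": 0, "fingers": 0},
    {"dx": 0, "dy": 0, "dz": -0.04, "wx": 0, "wy": 0, "wz": 0, "fingers": 0},
    {"dx": 0, "dy": 0, "dz": -0.03, "wx": 0, "wy": 0, "wz": 0, "fingers": 0},
    {"dx": 0, "dy": 0, "dz": 0, "wx": 0, "wy": 0, "wz": 0, "fingers": 0},
    {"dx": 0, "dy": 0, "dz": 0, "wx": 0, "wy": 0, "wz": 0, "fingers": 0},
  ],
)

```text
t: 2.37
tool_pos: [0.6055, -0.2578, 0.1222]
tool_rot: [-3.104, -0.475, 0.003]
wrist_force: [0.6, -0.9, 0.4]
gripper_width: 0.0005
gripper_force: 0.0
```

Run:
```python
from h import *
p=get_image("scene");cv2.imwrite("pics/s2.png",cv2.resize(p["image"][90:240,90:300],None,fx=3,fy=3))
```

```text
(no output)
```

View pics/s2.png

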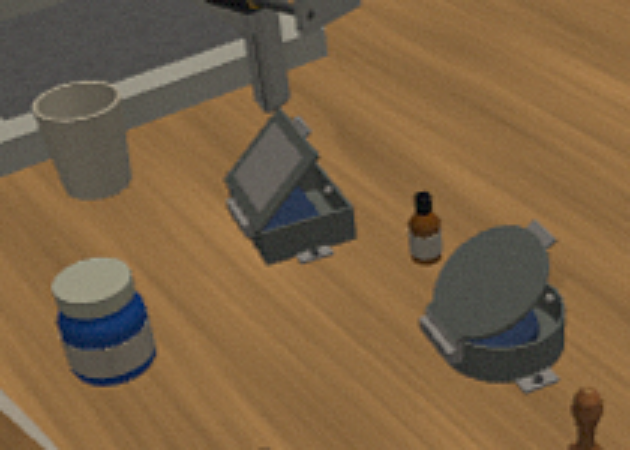

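The closed fingertip (crop (270,108)) is close to the small cover's upper edge ((280,113)–(318,157)). Before pressing I'll fit the cover pose to its visible corners.

Run:
```python
from h import *
from scipy.optimize import least_squares
p=get_image("scene");K=np.array(p["mtx"]);W=np.linalg.inv(np.array(p["pose"]))
def proj(P):
    c=W[:3,:3]@P.T+W[:3,3:];u=K@c;return (u[:2]/u[2]).T
def model(v,L,w):
    x,y,a,t=v;o=np.array([x,y,.034])
    ex=np.array([-np.cos(a)*np.cos(t),-np.sin(a)*np.cos(t),np.sin(t)]);ey=np.array([-np.sin(a),np.cos(a),0]);n=np.cross(ey,ex)*1.0
    n=n if n[2]>0 else -n
    return np.array([o+L*ex*s+ey*w/2*q+n*.006 for s,q in((1,-1),(1,1),(0,-1),(0,1))])
px=np.array([(280,113),(318,157),(228,180),(265,228)])/3+[90,90]
f=lambda v:(proj(model(v,.085,.096))-px).ravel()
r=least_squares(f,[.65,-.264,-.15,.7]);print(r.x.round(3),r.fun.round(1));print(model(r.x,.085,.096).round(3))
# large: mask corners in scene
m=masks_of(p,"large_cover")[0];c=cv2.convexHull(cv2.findContours(m["region"].astype(np.uint8),0,2)[0][0])
q=cv2.approxPolyDP(c,6,True)[:,0];print("large mask",m["p"],q.tolist())
t=get_state()["tool_pos"];print((proj(np.array([t]))-90)*3)
```

```text
[ 0.643 -0.258 -0.179  0.766] [ 0.6 -2.   1.1 -0.9 -0.6  0.5 -1.2  1.8]
[[ 0.578 -0.296  0.097]
 [ 0.595 -0.201  0.097]
 [ 0.638 -0.306  0.038]
 [ 0.656 -0.212  0.038]]
large mask 0.8 [[335, 210], [401, 240], [375, 296], [310, 262]]
[[269.29411957 104.18339863]]
```

Emit:
servo_tool(
  steps=[
    {"dx": 0, "dy": 0, "dz": -0.02, "wx": 0, "wy": 0, "wz": 0, "fingers": 0},
    {"dx": 0, "dy": 0, "dz": -0.02, "wx": 0, "wy": 0, "wz": 0, "fingers": 0},
    {"dx": 0, "dy": 0, "dz": -0.02, "wx": 0, "wy": 0, "wz": 0, "fingers": 0},
    {"dx": -0.006, "dy": 0, "dz": -0.015, "wx": 0, "wy": 0, "wz": 0, "fingers": 0},
    {"dx": -0.006, "dy": 0, "dz": -0.015, "wx": 0, "wy": 0, "wz": 0, "fingers": 0},
    {"dx": -0.006, "dy": 0, "dz": -0.01, "wx": 0, "wy": 0, "wz": 0, "fingers": 0},
    {"dx": -0.004, "dy": 0, "dz": -0.006, "wx": 0, "wy": 0, "wz": 0, "fingers": 0},
    {"dx": 0, "dy": 0, "dz": 0, "wx": 0, "wy": 0, "wz": 0, "fingers": 0},
  ],
)

```text
t: 3.18
tool_pos: [0.5935, -0.2583, 0.0464]
tool_rot: [3.103, 0.475, 0.012]
wrist_force: [1.9, 0.7, 0.8]
gripper_width: 0.0006
gripper_force: 1.0
```

Emit:
servo_tool(
  steps=[
    {"dx": 0, "dy": 0, "dz": -0.004, "wx": 0, "wy": 0, "wz": 0, "fingers": 0},
    {"dx": 0, "dy": 0, "dz": -0.004, "wx": 0, "wy": 0, "wz": 0, "fingers": 0},
    {"dx": 0, "dy": 0, "dz": -0.003, "wx": 0, "wy": 0, "wz": 0, "fingers": 0},
    {"dx": 0, "dy": 0, "dz": 0, "wx": 0, "wy": 0, "wz": 0, "fingers": 0},
  ],
)

```text
t: 3.52
tool_pos: [0.5926, -0.2581, 0.0398]
tool_rot: [3.104, 0.475, 0.009]
wrist_force: [-2.9, 3.6, 17.6]
gripper_width: 0.0008
gripper_force: 9.2
```

Emit:
servo_tool(
  steps=[
    {"dx": 0, "dy": 0, "dz": -0.004, "wx": 0, "wy": 0, "wz": 0, "fingers": 0},
    {"dx": 0, "dy": 0, "dz": 0, "wx": 0, "wy": 0, "wz": 0, "fingers": 0},
    {"dx": 0, "dy": 0, "dz": 0.02, "wx": 0, "wy": 0, "wz": 0, "fingers": 0},
    {"dx": 0, "dy": 0, "dz": 0.05, "wx": 0, "wy": 0, "wz": 0, "fingers": 0},
    {"dx": 0, "dy": 0, "dz": 0.05, "wx": 0, "wy": 0, "wz": 0, "fingers": 0},
    {"dx": 0, "dy": 0, "dz": 0.05, "wx": 0, "wy": 0, "wz": 0, "fingers": 0},
    {"dx": 0, "dy": 0, "dz": 0.05, "wx": 0, "wy": 0, "wz": 0, "fingers": 0},
    {"dx": 0, "dy": 0, "dz": 0, "wx": 0, "wy": 0, "wz": 0, "fingers": 0},
  ],
)

```text
t: 4.18
tool_pos: [0.5945, -0.2607, 0.2068]
tool_rot: [3.097, 0.473, 0.021]
wrist_force: [0.2, -0.3, 0.8]
gripper_width: 0.0002
gripper_force: 0.0
```

Run:
```python
from h import *
from scipy.optimize import least_squares
p=get_image("scene");K=np.array(p["mtx"]);W=np.linalg.inv(np.array(p["pose"]))
def proj(P):
    c=W[:3,:3]@P.T+W[:3,3:];u=K@c;return (u[:2]/u[2]).T
def model(v,L,w):
    x,y,a,t=v;o=np.array([x,y,.034])
    ex=np.array([-np.cos(a)*np.cos(t),-np.sin(a)*np.cos(t),np.sin(t)]);ey=np.array([-np.sin(a),np.cos(a),0]);n=np.cross(ey,ex)
    n=n if n[2]>0 else -n
    return np.array([o+L*ex*s+ey*w/2*q+n*.006 for s,q in((1,-1),(1,1),(0,-1),(0,1))])
px=np.array([(335,212),(401,240),(310,262),(375,295)])
pts=px
for order in ([0,1,2,3],[1,0,3,2]):
    f=lambda v:(proj(model(v,.11,.13))-px[order]).ravel()
    r=least_squares(f,[.6,.282,.18,.7]);print(r.x.round(3),r.fun.round(1));print(model(r.x,.11,.13).round(3).tolist())
im=p["image"]
a=cv2.resize(im[110:200,140:280],None,fx=4,fy=4);b=cv2.resize(im[200:310,290:430],None,fx=4,fy=4)
cv2.imwrite("pics/s3.png",np.vstack([a,b])[:600] if 0 else cv2.resize(np.vstack([a,b]),None,fx=.74,fy=.74))
```

```text
[0.602 0.285 0.27  0.502] [ 0.1  0.3  0.8 -0.3 -1.5 -0.3  0.5  0.1]
[[0.529, 0.197, 0.092], [0.495, 0.323, 0.092], [0.622, 0.223, 0.039], [0.587, 0.348, 0.039]]
[ 0.602  0.285 -2.872  2.639] [ 0.8 -0.3  0.1  0.3  0.5  0.1 -1.5 -0.3]
[[0.495, 0.323, 0.092], [0.529, 0.197, 0.092], [0.587, 0.348, 0.039], [0.622, 0.223, 0.039]]
```

View pics/s3.png

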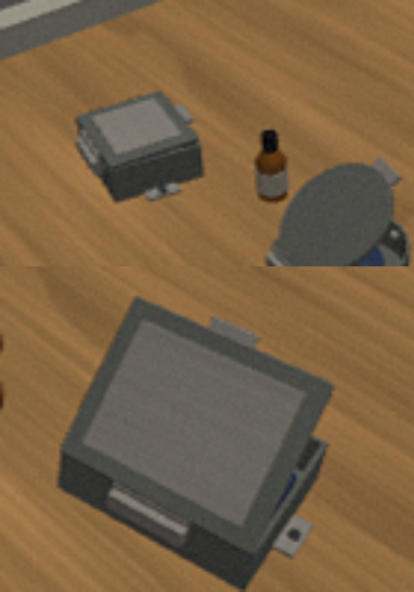

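The small cover is flat and shut. The large one is fitted with its hinge at (0.602, 0.285), yaw about 0.25 and opening about 0.5–0.55. I'll cross high above the round case.

Emit:
servo_tool(
  steps=[
    {"dx": -0.005, "dy": 0.05, "dz": 0, "wx": 0, "wy": 0, "wz": 0, "fingers": 0},
    {"dx": -0.005, "dy": 0.05, "dz": 0, "wx": 0, "wy": 0, "wz": 0, "fingers": 0},
    {"dx": -0.005, "dy": 0.05, "dz": 0, "wx": 0, "wy": 0, "wz": 0, "fingers": 0},
    {"dx": -0.005, "dy": 0.05, "dz": 0, "wx": 0, "wy": 0, "wz": 0, "fingers": 0},
    {"dx": -0.005, "dy": 0.05, "dz": 0, "wx": 0, "wy": 0, "wz": 0, "fingers": 0},
    {"dx": -0.005, "dy": 0.05, "dz": 0, "wx": 0, "wy": 0, "wz": 0, "fingers": 0},
    {"dx": -0.005, "dy": 0.05, "dz": 0, "wx": 0, "wy": 0, "wz": 0, "fingers": 0},
    {"dx": -0.005, "dy": 0.05, "dz": 0, "wx": 0, "wy": 0, "wz": 0, "fingers": 0},
    {"dx": -0.005, "dy": 0.05, "dz": 0, "wx": 0, "wy": 0, "wz": 0, "fingers": 0},
    {"dx": -0.005, "dy": 0.05, "dz": 0, "wx": 0, "wy": 0, "wz": 0, "fingers": 0},
    {"dx": -0.005, "dy": 0.05, "dz": 0, "wx": 0, "wy": 0, "wz": 0, "fingers": 0},
    {"dx": -0.005, "dy": 0.05, "dz": 0, "wx": 0, "wy": 0, "wz": 0, "fingers": 0},
  ],
)

```text
t: 5.23
tool_pos: [0.5438, 0.1932, 0.1968]
tool_rot: [3.105, 0.475, -0.001]
wrist_force: [-0.2, 0.4, -1.1]
gripper_width: 0.0
gripper_force: 0.0
```

Emit:
servo_tool(
  steps=[
    {"dx": -0.004, "dy": 0.054, "dz": 0, "wx": 0, "wy": 0, "wz": 0, "fingers": 0},
    {"dx": -0.003, "dy": 0.054, "dz": 0, "wx": 0, "wy": 0, "wz": 0, "fingers": 0},
    {"dx": 0, "dy": 0, "dz": -0.04, "wx": 0, "wy": 0, "wz": 0, "fingers": 0},
    {"dx": 0, "dy": 0, "dz": -0.04, "wx": 0, "wy": 0, "wz": 0, "fingers": 0},
    {"dx": 0, "dy": 0, "dz": -0.03, "wx": 0, "wy": 0, "wz": 0, "fingers": 0},
    {"dx": 0, "dy": 0, "dz": 0, "wx": 0, "wy": 0, "wz": 0, "fingers": 0},
  ],
)

```text
t: 5.73
tool_pos: [0.5357, 0.2711, 0.1098]
tool_rot: [3.102, 0.476, -0.014]
wrist_force: [-0.7, 0.0, 0.5]
gripper_width: 0.0004
gripper_force: 0.0
```

Emit:
servo_tool(
  steps=[
    {"dx": 0, "dy": 0, "dz": -0.02, "wx": 0, "wy": 0, "wz": 0, "fingers": 0},
    {"dx": 0, "dy": 0, "dz": -0.02, "wx": 0, "wy": 0, "wz": 0, "fingers": 0},
    {"dx": 0, "dy": 0, "dz": -0.015, "wx": 0, "wy": 0, "wz": 0, "fingers": 0},
    {"dx": -0.005, "dy": 0, "dz": -0.012, "wx": 0, "wy": 0, "wz": 0, "fingers": 0},
    {"dx": -0.005, "dy": 0, "dz": -0.012, "wx": 0, "wy": 0, "wz": 0, "fingers": 0},
    {"dx": -0.005, "dy": 0, "dz": -0.008, "wx": 0, "wy": 0, "wz": 0, "fingers": 0},
    {"dx": 0, "dy": 0, "dz": -0.006, "wx": 0, "wy": 0, "wz": 0, "fingers": 0},
    {"dx": 0, "dy": 0, "dz": 0, "wx": 0, "wy": 0, "wz": 0, "fingers": 0},
  ],
)

```text
t: 6.4
tool_pos: [0.5279, 0.273, 0.0453]
tool_rot: [-3.105, -0.475, -0.0]
wrist_force: [-0.0, 0.1, -0.2]
gripper_width: 0.0003
gripper_force: 0.0
```

Emit:
servo_tool(
  steps=[
    {"dx": 0, "dy": 0, "dz": -0.003, "wx": 0, "wy": 0, "wz": 0, "fingers": 0},
    {"dx": 0, "dy": 0, "dz": -0.004, "wx": 0, "wy": 0, "wz": 0, "fingers": 0},
    {"dx": 0, "dy": 0, "dz": -0.003, "wx": 0, "wy": 0, "wz": 0, "fingers": 0},
    {"dx": 0, "dy": 0, "dz": 0, "wx": 0, "wy": 0, "wz": 0, "fingers": 0},
  ],
)

```text
t: 6.73
tool_pos: [0.5277, 0.2734, 0.0398]
tool_rot: [-3.105, -0.476, 0.001]
wrist_force: [-5.3, -2.5, 21.5]
gripper_width: 0.0004
gripper_force: 10.7
```

Emit:
servo_tool(
  steps=[
    {"dx": 0, "dy": 0, "dz": -0.004, "wx": 0, "wy": 0, "wz": 0, "fingers": 0},
    {"dx": 0, "dy": 0, "dz": 0, "wx": 0, "wy": 0, "wz": 0, "fingers": 0},
    {"dx": 0, "dy": 0, "dz": 0.02, "wx": 0, "wy": 0, "wz": 0, "fingers": 0},
    {"dx": 0, "dy": 0, "dz": 0.05, "wx": 0, "wy": 0, "wz": 0, "fingers": 0},
    {"dx": 0, "dy": 0, "dz": 0.05, "wx": 0, "wy": 0, "wz": 0, "fingers": 0},
    {"dx": 0, "dy": 0, "dz": 0.05, "wx": 0, "wy": 0, "wz": 0, "fingers": 0},
    {"dx": 0, "dy": 0, "dz": 0.05, "wx": 0, "wy": 0, "wz": 0, "fingers": 0},
    {"dx": 0, "dy": 0, "dz": 0, "wx": 0, "wy": 0, "wz": 0, "fingers": 0},
    {"dx": 0, "dy": 0, "dz": 0, "wx": 0, "wy": 0, "wz": 0, "fingers": 0},
  ],
)

```text
t: 7.48
tool_pos: [0.5293, 0.274, 0.2015]
tool_rot: [-3.103, -0.475, -0.007]
wrist_force: [-0.5, 0.0, -0.2]
gripper_width: 0.0009
gripper_force: 0.0
```

Run:
```python
from h import *
p=get_image("scene");cv2.imwrite("pics/s4.png",cv2.resize(p["image"][100:320,140:430],None,fx=2.5,fy=2.5))
```

```text
(no output)
```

View pics/s4.png

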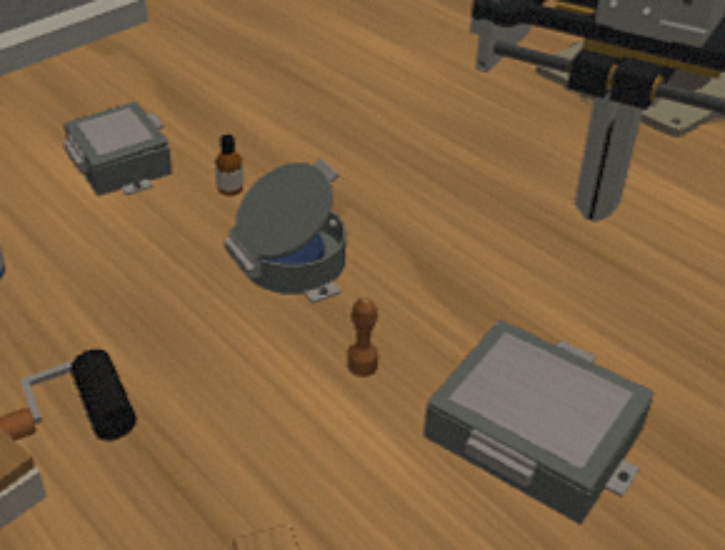

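The small case (120,145) and the large case (540,420) are both flat and shut. The round cover (285,210) still stands open, and the gripper is clear.

```bash
python3 -c "
from bench import *
print(job_done())"
```

```text
the job is handed in; nothing more can be done
None
```

Both rectangular covers are pressed shut and looked flat in the last picture, the round one still stands open, and the job was handed in at about 7.5 s with the gripper clear; no verdict came back.

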